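# Gauge a pile of parts boxes with the sprung pointer rod

### The job

Stack the two loose parts boxes on top of the one that already stands on the gauge's plate, making one square pile of three with flush edges and labels up, and let go of it. Then take the gauge's knob, pull the sprung rod up to its 40 mm length mark, so that the pointer is level with the top of the pile (not on to its end stop), and finish holding it there: the program ends with the knob still gripped and the rod steady. Leave the nippers, the reel and the jar where they are, and the bottom box in its place on the plate.

Things in the scene. Friction and masses are not known exactly. Their poses are not given: they have to be found in the camera images.
- gauge: Stack gauge, fixed to the bench: an aluminium base plate 100 mm (x) by 230 mm (y) by 8 mm thick. Origin under the plate, at the point on which the pile stands (nominally); the plate's top is 8 mm above. The plate runs from y = +55 to -175 mm in its frame. At y = -140 mm stands an upright steel tube, 27 mm in diameter at most, 48 mm at its foot, its mouth 85 mm above the bench; the sprung rod with the pointer and the knob comes out of it.
- gauge_knob (a point): Round black ribbed knob on the top of the sprung rod, 28 mm in diameter and 32 mm high, upright. The point is the centre of its underside, which is 115 mm above the bench with the rod at rest; z up along the rod. Below it are 19 mm of bare rod (10 mm in diameter), then an 18 mm collar. It can be gripped from above across any diameter; about 90 mm of free space round it but for the pointer arm below.
- gauge_rod (a joint): How far the rod is drawn out of the tube, straight up, in m: 0 at rest, 0.040 when its length mark (a 2 mm black ring on the rod) is level with the tube's mouth, end stop at 0.065. A spring pulls it back: about 3 N at rest, 9 N at the mark (150 N/m), plus 0.9 N of weight. Let go, it snaps back to 0.
- pointer_tip (a point): Tip of the thin steel pointer on the rod: a cranked 5 mm wire that leaves the collar, goes down beside the tube and then level toward the pile (+y of the gauge), its tip 85 mm from the rod, some 19 mm short of the pile. 58 mm above the bench at rest, 98 mm at the mark, which is the top of a pile of three boxes on the plate.
- base_box: Parts box already standing on the gauge's plate (underside 8 mm above the bench), the bottom of the pile; 52 mm (its x) by 72 mm (its y) by 30 mm high; tan, flat lid with a paper label, lid shut and fixed. Origin at the centre of its underside, z up. About 70 g. Grip it across the 52 mm.
- box_1: Loose parts box on the bench, the same as the others (either may be second or third); 52 mm (its x) by 72 mm (its y) by 30 mm high; tan, flat lid with a paper label, lid shut and fixed. Origin at the centre of its underside, z up. About 70 g. Grip it across the 52 mm.
- box_2: Loose parts box on the bench, the same as the others; 52 mm (its x) by 72 mm (its y) by 30 mm high; tan, flat lid with a paper label, lid shut and fixed. Origin at the centre of its underside, z up. About 70 g. Grip it across the 52 mm.
- nippers: Bystander: nippers with orange handles lying flat, 120 x 50 x 11 mm, to the right of the gauge. Origin at the centre of the underside.
- wick_reel: Bystander: small flat reel, 42 mm in diameter, 12 mm high, beyond the gauge. Origin at the centre of the underside.
- grease_jar: Bystander: squat white jar with a black cap, 38 mm in diameter, 31 mm high, at the left. Origin at the centre of the underside.
Things that resemble listed ones, but are neither listed nor needed, are in the scene too. What is shaped like the box_1 but green is not meant.

How it is judged:
On the way, in this order (a step that is already met when the one before it is completed fails the run):
1. one loose box lies square on the bottom box, released (((horizontal distance between box_1 and base_box below 0.007 m and z of box_1 in the frame of base_box between 0.027 and 0.033 m and angle between the x axis of box_1 and the x axis of base_box, either way round below 0.12 rad and angle between each of box_1, base_box's own z axis and vertical below 0.05 rad and linear speed of box_1 below 0.02 m/s and contact force between the fingers and box_1 below 0.1 N and distance of base_box from where it was at the start of the episode below 0.012 m) or (horizontal distance between box_2 and base_box below 0.007 m and z of box_2 in the frame of base_box between 0.027 and 0.033 m and angle between the x axis of box_2 and the x axis of base_box, either way round below 0.12 rad and angle between each of box_2, base_box's own z axis and vertical below 0.05 rad and linear speed of box_2 below 0.02 m/s and contact force between the fingers and box_2 below 0.1 N and distance of base_box from where it was at the start of the episode below 0.012 m))), for 0.2 s.
2. the other lies square on top of that: a pile of three, released (distance of base_box from where it was at the start of the episode below 0.012 m and angle between base_box's own z axis and vertical below 0.05 rad and contact force between the fingers and base_box below 0.1 N and contact force between the fingers and box_1 below 0.1 N and contact force between the fingers and box_2 below 0.1 N and ((horizontal distance between box_1 and base_box below 0.007 m and z of box_1 in the frame of base_box between 0.027 and 0.033 m and angle between the x axis of box_1 and the x axis of base_box, either way round below 0.12 rad and angle between each of box_1, box_2's own z axis and vertical below 0.05 rad and linear speed of each of box_1, box_2 below 0.02 m/s and horizontal distance between box_2 and box_1 below 0.007 m and z of box_2 in the frame of box_1 between 0.027 and 0.033 m and angle between the x axis of box_2 and the x axis of box_1, either way round below 0.12 rad) or (horizontal distance between box_2 and base_box below 0.007 m and z of box_2 in the frame of base_box between 0.027 and 0.033 m and angle between the x axis of box_2 and the x axis of base_box, either way round below 0.12 rad and angle between each of box_2, box_1's own z axis and vertical below 0.05 rad and linear speed of each of box_2, box_1 below 0.02 m/s and horizontal distance between box_1 and box_2 below 0.007 m and z of box_1 in the frame of box_2 between 0.027 and 0.033 m and angle between the x axis of box_1 and the x axis of box_2, either way round below 0.12 rad))), for 0.2 s.
3. the rod is drawn up to its mark and held by the knob (value of joint gauge_rod between 0.035 and 0.045 m and velocity of joint gauge_rod between -0.01 and 0.01 m/s and contact force between the fingers and gauge above 2 N and distance between the grasp point and gauge_knob below 0.05 m), for 0.3 s.
At the end, for the whole second after the job is handed in: Fingers hold the knob (over 2 N), rod steady and drawn 35 to 45 mm (mark at 40). The pile of three stands untouched: each box level, upright, centred within 7 mm and turned within 0.12 rad (either way round) of the one below; the bottom box within 12 mm of where it stood (all of step 2 and all of step 3); the arm keeps its last pose, push and grip.
It fails at once if the rod is pulled well past its mark, toward its end stop (over 55 mm) (value of joint gauge_rod above 0.055 m).
It fails at once if the nippers displaced by more than 30 mm (distance of nippers from where it was at the start of the episode above 0.03 m).
It fails at once if the reel displaced by more than 30 mm (distance of wick_reel from where it was at the start of the episode above 0.03 m).
It fails at once if the jar displaced by more than 30 mm (distance of grease_jar from where it was at the start of the episode above 0.03 m).
It also fails if it takes over 64 s, if anything falls off the work surface, if the arm or the gripper's body presses on something with over 40 N, if the wrist force passes 120 N, or if a joint passes its speed limit or range.

### The arm

A 6-joint arm with a two-finger parallel gripper is mounted at the origin on a cart in front of the work surface, level with it; the furniture and walls round the work are solid. World frame = base frame: x ahead of the robot, y to its left, z up, the work surface at z = 0. Lengths are in m, angles in rad, forces in N, time in s.
With the tool pointing down it reaches from about 0.225 to 0.725 m from the base axis. Payload 3.1 kg.
Tool frame: the origin (TCP) lies on the centre line of the jaws, within the pads' length; the fingertips stand 8 mm ahead of it and the grasp point (between the pads) lies 11 mm behind it; x points along the fingers, z is the direction in which the jaws open and shut, and the axes are right-handed (so a half turn about x gives the same grasp; the last joint's range is limited). The gripper opens to 85 mm and grips with 20 to 120 N. Pads are 22 mm wide; open, the fingers measure 114 mm over their backs; the gripper's body (76 mm by 85 mm) begins 54 mm behind the grasp point. The pads swing forward as they close: fully open they stand 13 mm farther back than shut.
Start: joints at [1.012, 0.048, 0.099, 1.622, 0, 1.443], TCP at [0.219, 0.477, 0.217] pointing down, gripper open.
Joint ranges: [-2.91, 2.91], [-0.99, 1.94], [-1.21, 1.42], [-2.12, 2.29], [-1.49, 1.47], [-3.14, 3.14]. Speed limits (rad/s): [2.79, 2.79, 3.14, 3.14, 3.14, 3.14].

### API

Orientations are given as a unit quaternion [w, x, y, z].
In Python, from bench import env gives the robot as it stands.
- The arm moves only by the shell command python3 -m handwheel 'ROWS' [FORCE]. ROWS is text: rows parted by semicolons, each of 7 numbers parted by spaces: the turn, a rotation vector about the tool's x, y, z in rad, then the shift along the tool's x, y, z in m, then the opening, from 0 (shut) to 1 (fully open). In form: wx wy wz dx dy dz hand; .... A call has 1 to 5 rows; each row shifts and turns the commanded pose from where the row before left it, along the tool's axes as they then stand; what a row does not reach is not made up. A row lasts 1/8 s, in which the tool goes at most 62.5 mm and 10.7 degrees, less where a joint would pass 70% of its speed; a pose out of reach is approached as far as the arm can. A call with a gripper value outside its range is refused whole. The fingers move at their own pace and stop on an object; FORCE is the grip in N (left out, the last holds). Time passes only in rows, so rows that do not move let the fingers close. It gives the time, the measured TCP pose, the force and the opening at its end, in the units of the state.
- env.get_state(): the state, without advancing time (a new reading comes with each control period).
- env.camera(name): name is "scene" or "top" or "wrist"; returns (picture, depth): 420x560x3 uint8, red, green, blue; 420x560 float32, m along the optical axis (not along the pixel's ray), 0 where there is no reading.
- env.camera_info(name): a dict with "fx", "fy", "cx", "cy" (pixels), "R" (3x3) and "t" (3): a world point X has camera coordinates R X + t. Camera axes: x right, y down, z forward; pixel columns grow to the right and rows downward; lengths in m; the calibration is good to about 2 mm. A picture is of the moment at which its call begins: read the wrist's pose just before it. camera_info takes no time and is no camera call; for the wrist camera it gives the pose at the moment of the call.
- env.finish_job(): hands the job in, once; it reports no verdict.
Trained networks look in the newest picture that a camera, given by its name, has taken for a name from the list of things; names that differ only in an ending like _2 or _b are one class to them, and where a whole thing is asked for, a point or a joint stands for the part that bears it (a point fixed in the world has none). Each returns a list of dicts, best first, with "confidence" (0 to 1); they miss things now and then, are a little off and sometimes report something else, mostly with a low value. They report only what shows in the picture. A call takes as long as a camera call. They do not tell look-alikes from the thing itself.
- env.find_in(target, camera): "point" ([x, y, z] in m, in the coordinates of the camera as it stood for that picture, good to about 4 mm: the middle of the surface that is visible of it).
The state is a dict: "t": time; "joint_positions": joint angles; "qd": joint speeds; "joint_efforts": joint torques, N m; "position": TCP position; "tcp_rot": TCP orientation; "force": force on the tool from outside, world axes, zero at the start; "torque": the same for the moment, N m; "width": finger opening in m.
Only numpy, scipy, OpenCV 4.12 (cv2) and the standard library are available. Lean on these libraries where they do the work, as an engineer would, in place of code of your own. Each camera call takes 0.05 s, during which the arm holds its last target.

## Working session

There is one attempt and no reset: what is moved stays moved. The work goes in short steps, Python scripts to look and compute and a shell command to move; the robot and the scene stay as the last step left them, time stands still between calls to the robot, and variables do not carry over. Pictures are saved under pics/ and viewed, and the job is handed in when it is done.

```bash
ls; mkdir -p pics; python3 - <<'E'
from bench import env
import cv2,numpy as np
s=env.get_state();print(s)
for c in["top","scene"]:
    p,d=env.camera(c);cv2.imwrite(f"pics/{c}0.png",p[:,:,::-1]);np.save(f"{c}_d.npy",d);np.save(f"{c}_p.npy",p);print(c,env.camera_info(c))
E
```

```text
pics
{'t': 0.0, 'joint_positions': array([ 1.01218448e+00,  4.87404180e-02,  9.75830179e-02,  1.62199748e+00,
       -1.97739921e-05,  1.44296157e+00]), 'qd': array([-0.00135868, -0.00108634,  0.00032257, -0.00060947, -0.001095  ,
        0.00041798]), 'joint_efforts': array([-1.51096978e-03, -3.38782990e+01,  3.20013785e+01,  2.02894374e-02,
       -2.57979727e-04,  1.12440046e-05]), 'position': array([0.21891506, 0.47646616, 0.21551515]), 'tcp_rot': array([ 0.59455912, -0.38194609,  0.59606048,  0.38121981]), 'force': array([ 0.17231839, -0.18366111, -0.43513924]), 'torque': array([-0.04626736,  0.01823628, -0.01775287]), 'width': 0.08558384188200799}
top {'fx': 450.3589363940081, 'fy': 450.3589363940081, 'cx': 277.4050084669529, 'cy': 206.2912784956946, 'R': array([[ 0.01571242, -0.99974446,  0.01625237],
       [-0.98705205, -0.01810383, -0.15937537],
       [ 0.15962887, -0.01353776, -0.98708427]]), 't': array([-0.06115247,  0.63223881,  1.13014874])}
scene {'fx': 407.6065523886848, 'fy': 407.6065523886848, 'cx': 270.85150493051515, 'cy': 209.49769408708713, 'R': array([[ 0.58350808, -0.81208467,  0.00606665],
       [-0.55626005, -0.40511053, -0.72557578],
       [ 0.59168664,  0.42000469, -0.68811553]]), 't': array([-0.3879516 ,  0.42297816,  0.94957333])}
```

View pics/top0.png

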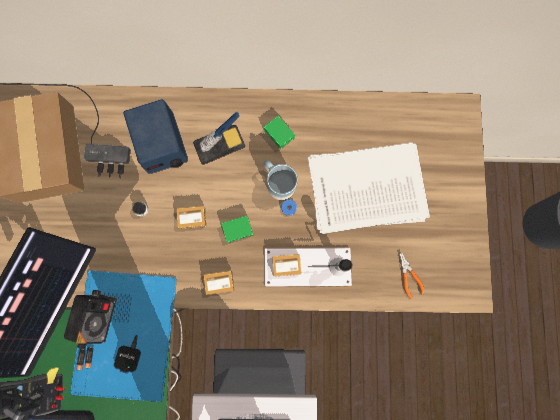

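View pics/scene0.png

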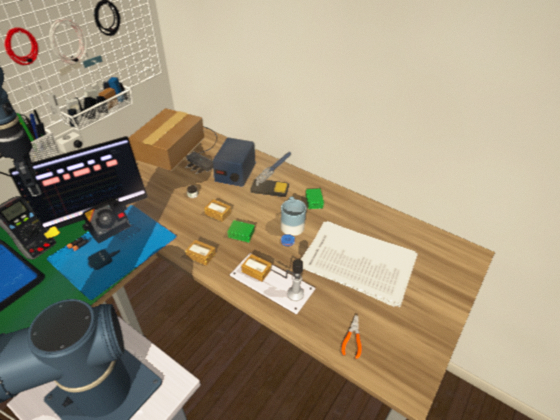

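The top view shows three tan boxes: (287,265) on the plate is the base box, and (190,218) and (218,283) are the loose ones. The shapes at (237,229) and (279,131) are green, so they are decoys. The knob is at (345,265), nippers (411,275), reel (289,207) and jar (139,209). I'll confirm with a crop and measure.

```bash
cat > h.py <<'E'
import numpy as np,cv2
from bench import env
def deproj(info,u,v,d):
    c=np.stack([(u-info['cx'])/info['fx']*d,(v-info['cy'])/info['fy']*d,d],-1)
    return (c-info['t'])@info['R']
def cloud(info,d):
    v,u=np.mgrid[:d.shape[0],:d.shape[1]];return deproj(info,u,v,d)
def rect(P,m):
    r=cv2.minAreaRect((P[m][:,:2]*1000).astype(np.float32));return r,np.median(P[m][:,2])
E
python3 - <<'E'
from h import *
p=np.load('top_p.npy');d=np.load('top_d.npy');i=env.camera_info('top')
P=cloud(i,d)
cv2.imwrite('pics/crop0.png',cv2.resize(p[190:310,120:380],None,fx=3,fy=3,interpolation=cv2.INTER_CUBIC)[:,:,::-1])
for n,(u,v,z0) in dict(base=(287,265,.03),A=(190,218,.02),B=(218,283,.02)).items():
    m=np.zeros(d.shape,bool);m[v-22:v+22,u-24:u+24]=1
    m&=(P[...,2]>z0)&(P[...,2]<.06)&(d>0)
    print(n,rect(P,m),m.sum())
m=np.zeros(d.shape,bool);m[250:280,325:365]=1;m&=P[...,2]>.125;print('knob',P[m].mean(0),m.sum(),P[m][:,2].max())
for (u,v) in [(250,283),(218,300),(270,280),(300,283)]: print(u,v,P[v,u])
m=np.zeros(d.shape,bool);m[235:300,255:360]=1;m&=(P[...,2]>.004)&(P[...,2]<.013)&(p.min(2)>150);print('plate',rect(P,m))
for t in ['base_box','gauge_knob','pointer_tip','nippers','wick_reel','grease_jar']:
    for r in env.find_in(t,'top')[:4]: print(t,round(r['confidence'],2),(np.array(r['point'])-i['t'])@i['R'])
E
```

```text
base (((482.3195495605469, -87.92826843261719), (52.00559997558594, 95.0448226928711), 4.851249694824219), np.float64(0.03879412350645512)) 559
A (((604.5042724609375, 180.18370056152344), (52.624881744384766, 72.58496856689453), 5.5240020751953125), np.float64(0.03059302699951309)) 549
B (((433.65545654296875, 100.07395935058594), (51.99885559082031, 72.7618408203125), 8.741568565368652), np.float64(0.030773613058931854)) 574
knob [ 0.4792265  -0.20606077  0.18357808] 131 1.2173092053809211
250 283 [ 0.43325507  0.01873294 -0.0024845 ]
218 300 [0.38783263 0.10161954 0.00356115]
270 280 [ 0.4446091  -0.03439121  1.21730921]
300 283 [ 0.43541964 -0.11403272  0.00870823]
plate (((478.99761962890625, -134.73883056640625), (99.6264419555664, 229.2633056640625), 1.572155237197876), np.float64(0.008444202552547497))
base_box 0.9 [ 0.48249464 -0.07763881  0.04013828]
base_box 0.71 [0.60267664 0.17918314 0.02586161]
gauge_knob 0.6 [ 0.47717668 -0.21113657  0.14596345]
pointer_tip 0.74 [ 0.47755582 -0.20787396  0.14324469]
pointer_tip 0.26 [0.43726541 0.10025558 0.03149851]
nippers 0.76 [ 0.46036199 -0.40012945  0.01180513]
wick_reel 0.68 [ 0.63543728 -0.08643795  0.00937412]
wick_reel 0.68 [ 0.48161397 -0.07673682  0.04109789]
grease_jar 0.63 [0.61566953 0.31525387 0.02781884]
```

View pics/crop0.png

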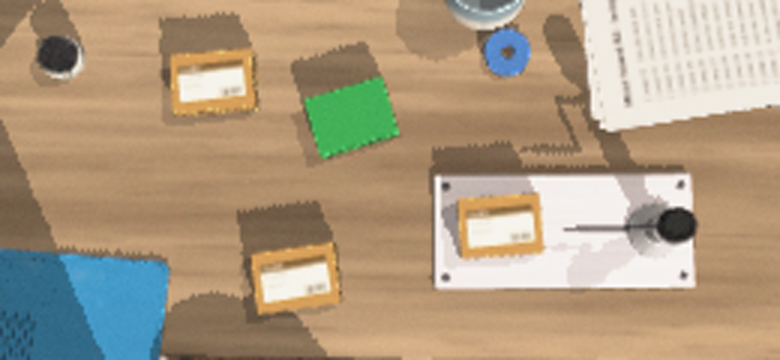

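The crop confirms it: tan boxes with paper labels at A (190,218) and B (218,283), one tan box on the plate, and a plain green decoy. Next I refine the base and knob positions.

```bash
python3 - <<'E'
from h import *
from scipy.spatial.transform import Rotation as R
p=np.load('top_p.npy');d=np.load('top_d.npy');i=env.camera_info('top')
P=cloud(i,d)
m=np.zeros(d.shape,bool);m[240:290,262:304]=1
m&=(P[...,2]>.03)&(P[...,2]<.045)&(d>0)
print('base',rect(P,m),m.sum())
m=np.zeros(d.shape,bool);m[250:280,325:365]=1;m&=(P[...,2]>.138)&(P[...,2]<.16);r=rect(P,m);print('knob',r,P[m].mean(0),m.sum())
s=env.get_state();q=s['tcp_rot'];print(R.from_quat(q[[1,2,3,0]]).as_matrix())
E
```

```text
base (((481.3521728515625, -76.53016662597656), (52.00559997558594, 72.16661834716797), 4.851249694824219), np.float64(0.038788304656482)) 556
knob (((481.3336486816406, -214.13763427734375), (26.076337814331055, 27.9935359954834), 2.2690975666046143), np.float64(0.1434299092359228)) [ 0.4807877  -0.21384749  0.14348888] 115
[[-2.07088147e-04 -9.08637104e-01  4.17586603e-01]
 [-3.41022855e-04  4.17586652e-01  9.08637041e-01]
 [-9.99999920e-01  4.57613854e-05 -3.96343265e-04]]
```

```bash
cat >> h.py <<'E'
from scipy.spatial.transform import Rotation as Rn
def go(x,y,z,yaw):
    s=env.get_state();q=s['tcp_rot'];M=Rn.from_quat(q[[1,2,3,0]]).as_matrix()
    yw=np.radians(yaw);T=np.array([[0,-np.sin(yw),np.cos(yw)],[0,np.cos(yw),np.sin(yw)],[-1,0,0]])
    print('t',round(s['t'],2),'pos',s['position'].round(4),'w',round(s['width'],4),'F',s['force'].round(1),'yaw',np.degrees(np.arctan2(M[1,2],M[0,2])).round(2))
    print('turn',Rn.from_matrix(M.T@T).as_rotvec().round(4),'shift after turn(tool)',(T.T@(np.array([x,y,z])-s['position'])).round(4))
E
python3 -c "
from h import *
go(.4335,.1,.13,8.74)"
python3 -m handwheel '0.165 0 0 0 0 0 0.85;0.165 0 0 0 0 0 0.85;0.165 0 0 0 0 0 0.85;0.165 0 0 0 0 0 0.85;0.165 0 0 0 0 0 0.85' 40
python3 -c "
from h import *
go(.4335,.1,.13,8.74)"
```

```text
t 0.4 pos [0.2192 0.4769 0.2165] w 0.0853 F [-0.7  0.1 -0.2] yaw 65.32
turn [ 9.875e-01 -4.000e-04  2.000e-04] shift after turn(tool) [ 0.0865 -0.4051  0.1546]
t: 1.02
position: [0.2192, 0.477, 0.2167]
tcp_rot: [0.699, -0.109, 0.699, 0.109]
force: [0.7, 0.7, -0.1]
width: 0.0727
t 1.02 pos [0.2192 0.477  0.2167] w 0.0727 F [ 0.7  0.7 -0.1] yaw 17.74
turn [ 0.157  0.    -0.   ] shift after turn(tool) [ 0.0867 -0.4052  0.1545]
```

```bash
python3 -m handwheel '0.157 0 0 0 0 0 0.85;0 0 0 0 -0.045 0.017 0.85;0 0 0 0 -0.045 0.017 0.85;0 0 0 0 -0.045 0.017 0.85;0 0 0 0 -0.045 0.017 0.85'
python3 -m handwheel '0 0 0 0 -0.045 0.017 0.85;0 0 0 0 -0.045 0.017 0.85;0 0 0 0 -0.045 0.017 0.85;0 0 0 0 -0.045 0.017 0.85;0 0 0 0.03 -0.045 0.0185 0.85' 
python3 -c "
from h import *
go(.4335,.1,.011,8.74)
p,d=env.camera('wrist');cv2.imwrite('pics/w1.png',p[:,:,::-1])
i=env.camera_info('wrist');P=cloud(i,d)
m=(P[...,2]>.02)&(P[...,2]<.045)&(d>0)&(np.hypot(P[...,0]-.4335,P[...,1]-.1)<.06);print(rect(P,m),m.sum())"
```

```text
t: 1.65
position: [0.3153, 0.3087, 0.2169]
tcp_rot: [0.705, -0.056, 0.705, 0.056]
force: [0.9, 0.2, 0.4]
width: 0.0722
t: 2.28
position: [0.4383, 0.1001, 0.1892]
tcp_rot: [0.707, -0.056, 0.702, 0.056]
force: [1.2, 0.5, 0.5]
width: 0.0727
t 2.27 pos [0.4383 0.1001 0.1892] w 0.0727 F [1.2 0.5 0.5] yaw 9.05
turn [0.0053 0.007  0.0004] shift after turn(tool) [ 0.1782  0.0006 -0.0048]
(((435.2355651855469, 94.51455688476562), (52.01199722290039, 71.74034118652344), 8.68337631225586), np.float64(0.024079123567040644)) 2918
```

View pics/w1.png

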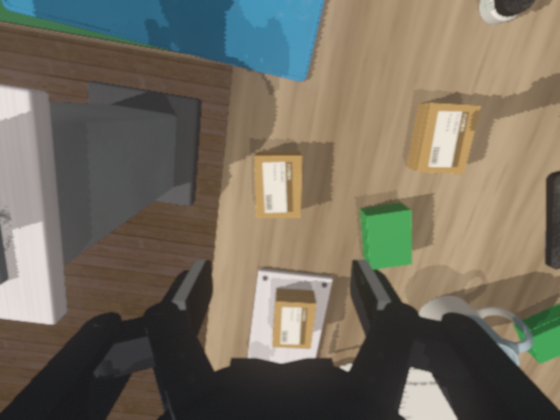

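The wrist view shows box B at (278,187), box A at (445,138), and the base at (294,318) below between the fingers. The arm was still moving when I took it, so I'll let it settle and re-measure.

```bash
python3 -m handwheel '0 0 0 0 0 0 0.85;0 0 0 0 0 0 0.85'
python3 -c "
from h import *
go(.4335,.1,.011,8.74)
i=env.camera_info('wrist')
p,d=env.camera('wrist')
P=cloud(i,d)
for n,(x,y,a,b) in dict(B=(.4335,.1,.015,.045),A=(.6045,.180,.015,.045),base=(.4815,-.0765,.025,.055)).items():
  m=(P[...,2]>a)&(P[...,2]<b)&(d>0)&(np.hypot(P[...,0]-x,P[...,1]-y)<.06);
  print(n,rect(P,m),m.sum())
  zt=np.percentile(P[m][:,2],70);m&=P[...,2]>zt-.004;print('  top',rect(P,m),m.sum())
"
```

```text
t: 2.58
position: [0.4354, 0.1021, 0.1874]
tcp_rot: [0.705, -0.056, 0.705, 0.056]
force: [0.1, 0.0, -0.2]
width: 0.0725
t 2.58 pos [0.4354 0.1021 0.1874] w 0.0725 F [ 0.1  0.  -0.2] yaw 9.1
turn [ 0.0062  0.0006 -0.0005] shift after turn(tool) [ 0.1764 -0.0018 -0.0022]
B (((436.7745361328125, 100.40211486816406), (51.89507293701172, 72.31950378417969), 8.960391998291016), np.float64(0.03044654401032941)) 3016
  top (((436.7923889160156, 100.2889404296875), (51.89507293701172, 72.09034729003906), 8.960391998291016), np.float64(0.0304749553024146)) 2926
A (((607.4475708007812, 180.46629333496094), (53.801719665527344, 71.97428894042969), 6.088221549987793), np.float64(0.030147895270296755)) 3836
  top (((607.4475708007812, 180.46629333496094), (53.801719665527344, 71.97428894042969), 6.088221549987793), np.float64(0.030232051785605354)) 3486
base (((484.58050537109375, -76.19122314453125), (51.99735641479492, 74.50350189208984), 5.073901176452637), np.float64(0.03842014836245668)) 2116
  top (((484.64935302734375, -76.37449645996094), (51.975284576416016, 74.18433380126953), 4.934077739715576), np.float64(0.03851406846925248)) 1916
```

```bash
python3 -m handwheel '0.004 0 0 0.045 -0.0018 0 0.85;0 0 0 0.045 0 0 0.85;0 0 0 0.045 0 0 0.85;0 0 0 0.025 0 0 0.85;0 0 0 0.016 0 0 0.85' 
python3 -m handwheel '0 0 0 0 0 0 0.85;0 0 0 0 0 0 0.85' 
python3 -c "
from h import *
go(.4355,.1002,.011,8.85)"
```

```text
t: 3.25
position: [0.4351, 0.1008, 0.01]
tcp_rot: [0.705, -0.055, 0.705, 0.055]
force: [0.7, -0.1, 0.3]
width: 0.0729
t: 3.5
position: [0.4372, 0.1, 0.0123]
tcp_rot: [0.706, -0.055, 0.704, 0.055]
force: [0.6, -0.3, 0.3]
width: 0.0725
t 3.5 pos [0.4372 0.1    0.0123] w 0.0725 F [ 0.6 -0.3  0.3] yaw 8.86
turn [0.0002 0.0028 0.0002] shift after turn(tool) [ 0.0013  0.0004 -0.0016]
```

```bash
python3 -m handwheel '0 0 0 0 0 0 0.4;0 0 0 0 0 0 0.4;0 0 0 0 0 0 0.4;0 0 0 0 0 0 0.4;0 0 0 0 0 0 0.4' 40
python3 -m handwheel '0 0 0 0 0 0 0.4;0 0 0 -0.02 0 0 0.4;0 0 0 -0.04 0 0 0.4;0 0 0 -0.04 0 0 0.4;0 0 0 0 0 0 0.4'
python3 -c "
from h import *
go(.4835,-.0763,.13,5.0)"
```

```text
t: 4.12
position: [0.4371, 0.0995, 0.0149]
tcp_rot: [0.706, -0.055, 0.704, 0.054]
force: [-5.5, -1.4, 17.1]
width: 0.034
t: 4.75
position: [0.4395, 0.0998, 0.1158]
tcp_rot: [0.708, -0.054, 0.702, 0.054]
force: [0.1, 0.7, -1.1]
width: 0.0343
t 4.75 pos [0.4395 0.0998 0.1158] w 0.0343 F [ 0.1  0.7 -1.1] yaw 8.81
turn [0.0665 0.0098 0.0004] shift after turn(tool) [-0.0142 -0.1792  0.0285]
```

The width is 34 mm, so the fingers closed on nothing. I'll look.

```bash
python3 -m handwheel '0 0 0 0 0 0 0.85;0 0 0 0 0 0 0.85;0 0 0 0 0 0 0.85'; python3 -c "
from h import *
for c in ['wrist','top','scene']:
  p,d=env.camera(c); cv2.imwrite(f'pics/{c}2.png',(p if c=='wrist' else cv2.resize(p[180:380,100:340],None,fx=3,fy=3) )[:,:,::-1])
  i=env.camera_info(c);P=cloud(i,d)
  m=(P[...,2]>.015)&(P[...,2]<.045)&(d>0)&(np.hypot(P[...,0]-.4355,P[...,1]-.1)<.065);
  print(c,rect(P,m),m.sum())
"
```

```text
t: 5.12
position: [0.4349, 0.0995, 0.1094]
tcp_rot: [0.704, -0.054, 0.706, 0.054]
force: [1.0, -0.2, -0.6]
width: 0.0728
wrist (((439.464111328125, 100.82984161376953), (52.070068359375, 72.29904174804688), 9.127885818481445), np.float64(0.03060493102444517)) 5003
top (((439.93841552734375, 78.25018310546875), (51.82136535644531, 27.634653091430664), 9.679069519042969), np.float64(0.030996997194920568)) 194
scene (((438.2408447265625, 100.29789733886719), (57.442901611328125, 74.14158630371094), 9.538808822631836), np.float64(0.028903731172399832)) 400
```

View pics/wrist2.png

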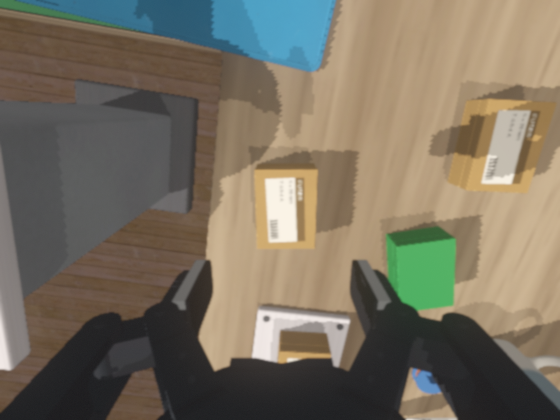

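View pics/top2.png

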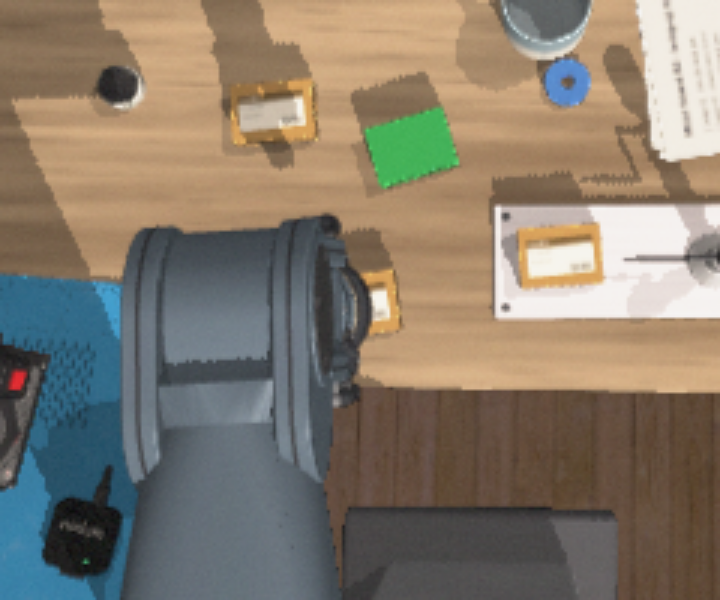

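View pics/scene2.png

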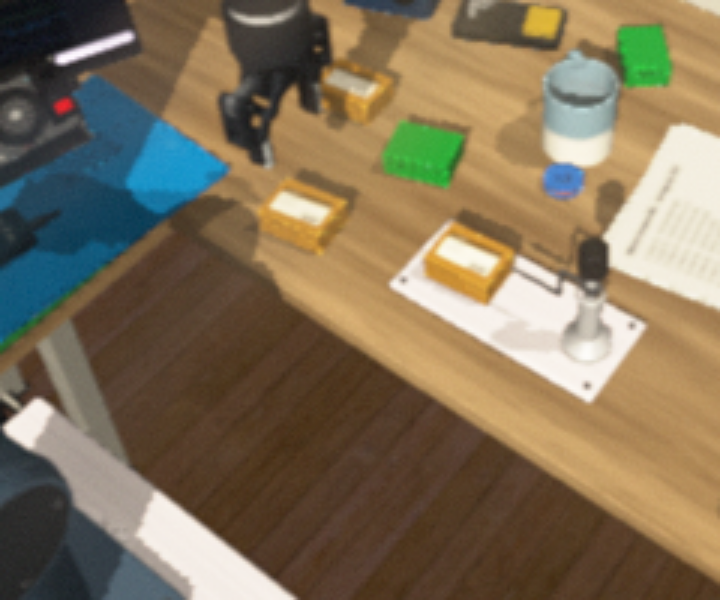

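```bash
python3 -c "
from h import *
s=env.get_state();q=s['tcp_rot'];M=Rn.from_quat(q[[1,2,3,0]]).as_matrix();t=s['position']
print(t,M.round(3),s['joint_positions'])
def pr(c,X):
  i=env.camera_info(c);x=i['R']@X+i['t'];return (i['cx']+i['fx']*x[0]/x[2],i['cy']+i['fy']*x[1]/x[2],x[2])
for c in ['scene','top','wrist']:
  u=pr(c,t);print(c,'tcp',u, 'scenecrop',[(u[0]-100)*3,(u[1]-180)*3])
for o in (.036,-.036):
  print(pr('wrist',t+M@[.008,0,o]),pr('scene',t+M@[.008,0,o]))
i=env.camera_info('wrist');print(M.T@i['R'].T, M.T@(-i['R'].T@i['t']-t))
p,d=env.camera('scene');P=cloud(i:=env.camera_info('scene'),d)
m=np.zeros(d.shape,bool);m[180:236,172:210]=1;m&=(P[...,2]>.05);print(P[m][:,2].min(),[P[m][np.argsort(P[m][:,2])[:40]].mean(0)])
print(P[234,187],P[228,181],P[212,208])
"
```

```text
[0.43534989 0.09956949 0.10999481] [[-0.001 -0.153  0.988]
 [-0.     0.988  0.153]
 [-1.     0.    -0.001]] [ 7.44808562e-02 -1.53359334e-01 -3.05936692e-01  1.41959792e+00
 -5.50601522e-06  1.49125911e+00]
scene tcp (np.float64(196.46792165250315), np.float64(230.5726415333623), np.float64(1.1732945571919982)) scenecrop [np.float64(289.40376495750945), np.float64(151.71792460008686)]
top tcp (np.float64(214.55830078634045), np.float64(282.00101692812336), np.float64(1.0897210533742234)) scenecrop [np.float64(343.67490235902136), np.float64(306.0030507843701)]
wrist tcp (np.float64(280.0288699960394), np.float64(253.88551425667012), np.float64(0.17496489884224237)) scenecrop [np.float64(540.0866099881182), np.float64(221.65654277001036)]
(np.float64(337.4236882705244), np.float64(248.00269457481852), np.float64(0.18252709196931732)) (np.float64(203.75485736798208), np.float64(224.58061014736683), np.float64(1.2021948048721767))
(np.float64(222.7570789977704), np.float64(247.9246437798931), np.float64(0.18258011636110116)) (np.float64(189.5554434748929), np.float64(240.7069702517702), np.float64(1.1553904066156748))
[[ 8.82339699e-04 -3.16511791e-01  9.48588165e-01]
 [ 3.17610019e-04 -9.48588398e-01 -3.16512164e-01]
 [ 9.99999560e-01  5.80552353e-04 -7.36449886e-04]] [-0.15731232  0.08132313  0.00072022]
0.13109599097066166 [array([0.44002227, 0.09847944, 0.1405134 ])]
[0.38910098 0.08578382 0.14425108] [0.36917409 0.07995624 0.18821742] [0.57845984 0.19665574 0.01815905]
```

```bash
python3 -c "
from h import *
s=env.get_state();q=s['tcp_rot'];M=Rn.from_quat(q[[1,2,3,0]]).as_matrix();t=s['position']
i=env.camera_info('wrist');p,d=env.camera('wrist');P=(cloud(i,d)-t)@M
m=(d>0)&(P[...,0]<.03)&(P[...,0]>-.06)
for sg in (1,-1):
  k=m&(P[...,2]*sg>0); Q=P[k]; print(k.sum(), 'max x',np.percentile(Q[:,0],[50,90,99,100]).round(4)); o=Q[np.argsort(-Q[:,0])[:60]]; print(o.mean(0).round(4),o.min(0).round(4),o.max(0).round(4))
for v,u in [(265,205),(265,362),(270,200),(280,370),(290,185)]: print(u,v,d[v,u],P[v,u].round(4))
print(s['width'])
p,d=env.camera('scene');cv2.imwrite('pics/s3.png',cv2.resize(p[150:270,140:260],None,fx=5,fy=5)[:,:,::-1])
"
```

```text
1933 max x [-0.0452 -0.0302  0.0258  0.03  ]
[-0.0051 -0.0586  0.1114] [-0.0255 -0.1601  0.0369] [0.03   0.0092 0.2424]
1912 max x [-0.0455 -0.0307 -0.0246 -0.0231]
[-0.0252  0.0002 -0.0354] [-0.0268 -0.0104 -0.0358] [-0.0231  0.0102 -0.035 ]
205 265 0.14106314 [-0.0322  0.0106 -0.0363]
362 265 0.14047413 [-0.0326  0.011   0.0397]
200 270 0.1355635 [-0.0378  0.0112 -0.0372]
370 280 0.12697844 [-0.0467  0.0115  0.0395]
185 290 0.11978428 [-0.0543  0.0115 -0.0389]
0.07215266959557615
```

View pics/s3.png

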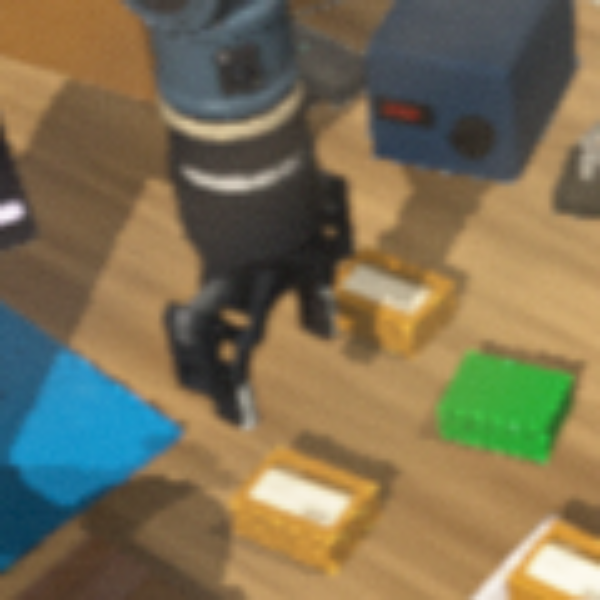

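The depth shows that the fingertips at this opening stand 24 mm behind the reported TCP, about 22 mm further back than stated, so they slid over the lid. I'll measure again at a box-wide opening.

```bash
cat >> h.py <<'E'
def tips():
    s=env.get_state();q=s['tcp_rot'];M=Rn.from_quat(q[[1,2,3,0]]).as_matrix();t=s['position']
    i=env.camera_info('wrist');p,d=env.camera('wrist');P=(cloud(i,d)-t)@M
    m=(d>0)&(P[...,0]<.015)&(P[...,0]>-.06)&(abs(P[...,1])<.013)&(abs(P[...,2])<.05)
    for sg in (1,-1):
        Q=P[m&(P[...,2]*sg>0)]
        if len(Q): o=Q[np.argsort(-Q[:,0])[:40]];print('tip',len(Q),o.mean(0).round(4),Q[:,0].max().round(4))
    print('w',s['width'].round(4),s['position'].round(4))
E
python3 -m handwheel '0 0 0 0 0 0 0.6;0 0 0 0 0 0 0.6;0 0 0 0 0 0 0.6'; python3 -c "
from h import *
tips()"
python3 -m handwheel '0 0 0 0 0 0 0.2;0 0 0 0 0 0 0.2;0 0 0 0 0 0 0.2;0 0 0 0 0 0 0.2'; python3 -c "
from h import *
tips()"
```

```text
t: 5.8
position: [0.4359, 0.0996, 0.1108]
tcp_rot: [0.705, -0.054, 0.705, 0.054]
force: [0.2, -0.2, 0.6]
width: 0.0512
tip 1851 [-0.0201  0.0014  0.0267] -0.0171
tip 1870 [-0.0203  0.0012 -0.0248] -0.0179
t: 6.35
position: [0.4358, 0.0996, 0.1107]
tcp_rot: [0.705, -0.054, 0.705, 0.054]
force: [0.3, 0.4, 0.9]
width: 0.0168
tip 1589 [-0.0176  0.0006  0.0104] -0.0144
tip 1590 [-0.0174  0.0005 -0.0086] -0.0133Traceback (most recent call last):
  File "<string>", line 3, in <module>
    tips()
    ~~~~^^
  File "h.py", line 23, in tips
    print('w',s['width'].round(4),s['position'].round(4))
              ^^^^^^^^^^^^^^^^
AttributeError: 'float' object has no attribute 'round'
Traceback (most recent call last):
  File "h.py", line 23, in tips
    print('w',s['width'].round(4),s['position'].round(4))
              ^^^^^^^^^^^^^^^^
AttributeError: 'float' object has no attribute 'round'
```

```bash
sed -i "s/s\['width'\].round(4)/round(s['width'],4)/" h.py
python3 -m handwheel '0 0 0 0 0 0 0.85;0 0 0 0 0 0 0.85;0 0 0 0 0 0 0.85;0 0 0 0 0 0 0.85;0 0 0 0 0 0 0.85' 40
python3 -c "
from h import *
i=env.camera_info('wrist')
p,d=env.camera('wrist')
P=cloud(i,d)
for n,(x,y,a,b) in dict(B=(.4365,.1,.015,.045),A=(.6045,.180,.015,.045)).items():
  m=(P[...,2]>a)&(P[...,2]<b)&(d>0)&(np.hypot(P[...,0]-x,P[...,1]-y)<.06);
  zt=np.percentile(P[m][:,2],70);m&=P[...,2]>zt-.004;r=rect(P,m);print(n,r,m.sum())
  if n=='B':go(r[0][0][0]/1e3,r[0][0][1]/1e3,-.013,r[0][2])
"
```

```text
t: 7.02
position: [0.4358, 0.0996, 0.1107]
tcp_rot: [0.705, -0.054, 0.705, 0.054]
force: [-0.3, -1.0, 0.2]
width: 0.0726
B (((439.28814697265625, 100.66787719726562), (52.0807991027832, 72.54069519042969), 9.128531455993652), np.float64(0.030457643070261962)) 4791
t 7.08 pos [0.4358 0.0996 0.1107] w 0.0726 F [ 1.1  0.2 -0.4] yaw 8.82
turn [-0.0053  0.      0.    ] shift after turn(tool) [0.1237 0.0005 0.0036]
A (((607.7304077148438, 180.41123962402344), (54.040924072265625, 72.30064392089844), 6.226436138153076), np.float64(0.030230392249312725)) 6095
```

```bash
python3 -m handwheel '-0.005 0 0 0.035 0.0005 0.0026 0.85;0 0 0 0.035 0 0 0.85;0 0 0 0.024 0 0 0.85;0 0 0 0.016 0 0 0.85;0 0 0 0.008 0 0 0.85' 
python3 -m handwheel '0 0 0 0.006 0 0 0.85;0 0 0 0 0 0 0.85' 
python3 -c "
from h import *
go(.438,.1006,-.013,9.1);tips()"
```

```text
t: 7.7
position: [0.4379, 0.1005, -0.008]
tcp_rot: [0.705, -0.056, 0.705, 0.056]
force: [0.1, -0.1, 0.8]
width: 0.0726
t: 7.95
position: [0.4386, 0.1005, -0.013]
tcp_rot: [0.705, -0.056, 0.705, 0.056]
force: [0.2, 0.6, -0.2]
width: 0.0729
t 7.95 pos [ 0.4386  0.1005 -0.013 ] w 0.0729 F [ 0.2  0.6 -0.2] yaw 9.11
turn [0.0002 0.0004 0.    ] shift after turn(tool) [-0.      0.0002 -0.0006]
tip 5394 [-0.0119  0.0038  0.0401] -0.0112
tip 5346 [-0.012   0.0031 -0.0391] -0.011
w 0.0729 [ 0.4386  0.1005 -0.013 ]
```

```bash
python3 -m handwheel '0 0 0 0 0 0 0.5;0 0 0 0 0 0 0.5;0 0 0 0 0 0 0.5;0 0 0 0 0 0 0.5' 30
python3 -c "
from h import *
go(.438,.1006,-.013,9.1)"
```

```text
t: 8.5
position: [0.4392, 0.1006, -0.0124]
tcp_rot: [0.706, -0.056, 0.704, 0.056]
force: [-0.8, -0.0, 4.7]
width: 0.0519
t 8.5 pos [ 0.4392  0.1006 -0.0124] w 0.0519 F [-0.8 -0.   4.7] yaw 9.11
turn [0.0001 0.0018 0.0002] shift after turn(tool) [ 0.0006  0.0002 -0.0012]
```

The box is gripped at 51.9 mm. Lifting it.

```bash
python3 -m handwheel '0 0 0 -0.01 0 0 0.5;0 0 0 -0.03 0 0 0.5;0 0 0 -0.04 0 0 0.5;0 0 0 -0.04 0 0 0.5;0 0 0 0 0 0 0.5'
python3 -m handwheel '0 0 0 0 0 0 0.5'
python3 -c "
from h import *
go(.4845,-.0763,.105,5.0)
i=env.camera_info('wrist')
p,d=env.camera('wrist');cv2.imwrite('pics/w4.png',p[:,:,::-1])
P=cloud(i,d)
m=(P[...,2]>.025)&(P[...,2]<.055)&(d>0)&(np.hypot(P[...,0]-.4835,P[...,1]+.0765)<.06);print('base',rect(P,m),m.sum())"
```

```text
t: 9.12
position: [0.4409, 0.1007, 0.1106]
tcp_rot: [0.707, -0.056, 0.702, 0.056]
force: [1.4, 0.1, -0.4]
width: 0.0518
t: 9.25
position: [0.4377, 0.1004, 0.106]
tcp_rot: [0.704, -0.056, 0.705, 0.056]
force: [-1.6, -0.7, -0.7]
width: 0.052
t 9.25 pos [0.4377 0.1004 0.106 ] w 0.052 F [-1.6 -0.7 -0.7] yaw 9.11
turn [ 0.0717 -0.0014 -0.0001] shift after turn(tool) [ 0.001  -0.1801  0.0312]
base (((469.74603271484375, -47.132896423339844), (27.87744903564453, 6.5487895011901855), 12.983262062072754), np.float64(0.03837804083960805)) 96
```

View pics/w4.png

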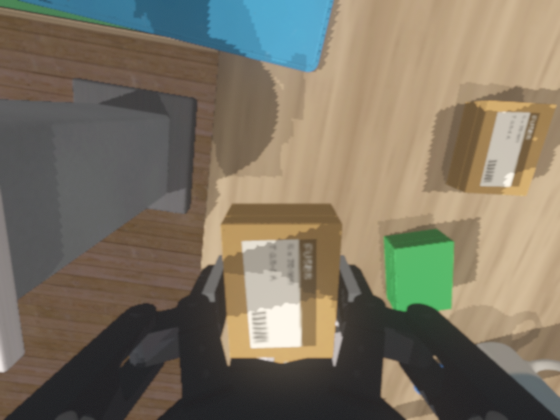

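Box B hangs level in the jaws, with its label up at (275,290). Now I carry it over the base.

```bash
python3 -m handwheel '0.072 0 0 0 -0.036 0.006 0.5;0 0 0 0 -0.036 0.006 0.5;0 0 0 0 -0.036 0.0065 0.5;0 0 0 0 -0.036 0.006 0.5;0 0 0 0 -0.036 0.006 0.5'
python3 -m handwheel '0 0 0 0 0 0 0.5;0 0 0 0 0 0 0.5;0 0 0 0 0 0 0.5'
python3 -c "
from h import *
go(.484,-.0765,.0265,5.0)"
```

```text
t: 9.93
position: [0.4854, -0.0761, 0.1044]
tcp_rot: [0.705, -0.03, 0.708, 0.031]
force: [-0.1, -0.2, -2.2]
width: 0.0516
t: 10.3
position: [0.4861, -0.0744, 0.106]
tcp_rot: [0.706, -0.031, 0.707, 0.031]
force: [0.6, 0.7, -0.6]
width: 0.052
t 10.3 pos [ 0.4861 -0.0744  0.106 ] w 0.052 F [ 0.6  0.7 -0.6] yaw 5.05
turn [ 0.0009 -0.0015 -0.0009] shift after turn(tool) [ 0.0795 -0.0019 -0.0023]
```

```bash
python3 -m handwheel '0 0 0 0.03 -0.0019 -0.0015 0.5;0 0 0 0.025 0 0 0.5;0 0 0 0.014 0 0 0.5;0 0 0 0.006 0 0 0.5;0 0 0 0 0 0 0.5'
python3 -m handwheel '0 0 0 0 0 0 0.5;0 0 0 0 0 0 0.5;0 0 0 0 0 0 0.5'
python3 -c "
from h import *
go(.484,-.0765,.0255,5.0)"
```

```text
t: 10.92
position: [0.4856, -0.0772, 0.0319]
tcp_rot: [0.706, -0.031, 0.706, 0.031]
force: [-0.3, -0.8, -0.7]
width: 0.052
t: 11.3
position: [0.486, -0.0776, 0.0323]
tcp_rot: [0.707, -0.031, 0.706, 0.031]
force: [0.0, -0.2, -0.6]
width: 0.0518
t 11.3 pos [ 0.486  -0.0776  0.0323] w 0.0518 F [ 0.  -0.2 -0.6] yaw 4.98
turn [-0.0004  0.0009  0.0004] shift after turn(tool) [ 0.0068  0.0013 -0.0018]
```

```bash
python3 -m handwheel '0 0 0 0.003 0.0012 -0.0018 0.5;0 0 0 0.002 0 0 0.5;0 0 0 0.001 0 0 0.5;0 0 0 0 0 0 0.5'
python3 -c "
from h import *
go(.484,-.0765,.0255,5.0)
p,d=env.camera('scene');cv2.imwrite('pics/s5.png',cv2.resize(p[180:330,180:340],None,fx=5,fy=4)[:,:,::-1])
p,d=env.camera('wrist');cv2.imwrite('pics/w5.png',p[:,:,::-1])"
```

```text
t: 11.8
position: [0.4836, -0.0764, 0.026]
tcp_rot: [0.706, -0.031, 0.706, 0.031]
force: [-1.4, 1.2, 2.9]
width: 0.0517
t 11.8 pos [ 0.4836 -0.0764  0.026 ] w 0.0517 F [-1.4  1.2  2.9] yaw 4.99
turn [-0.0001 -0.0001 -0.0001] shift after turn(tool) [ 0.0005 -0.0002  0.0004]
```

View pics/s5.png

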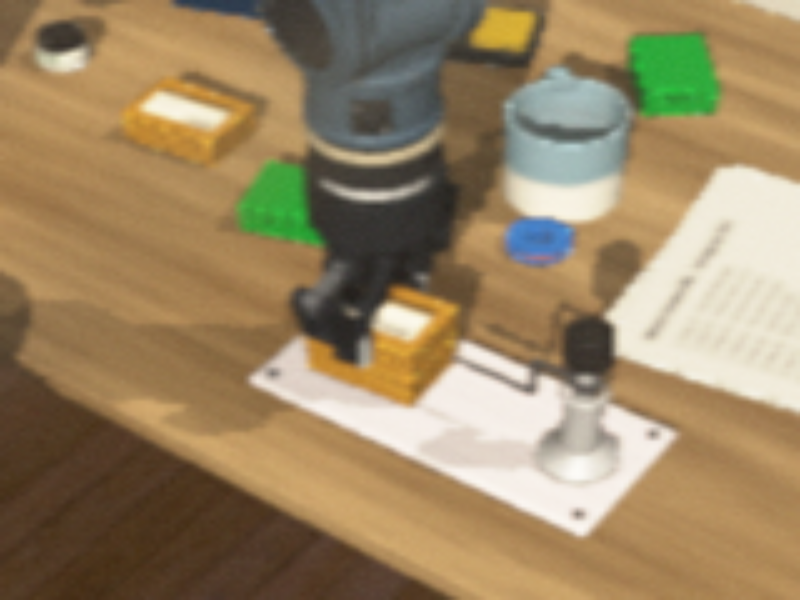

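View pics/w5.png

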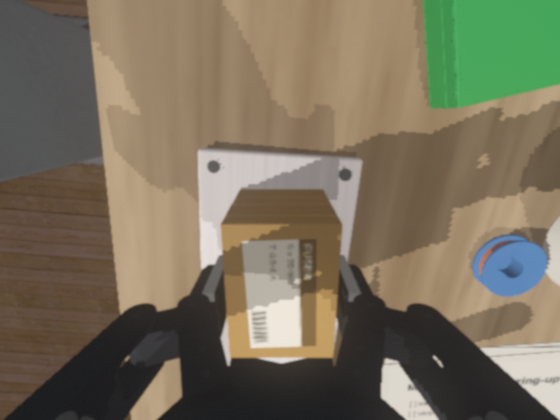

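In the scene crop the box sits flush on the base at (385,340), and 2.9 N of contact is felt. Releasing.

```bash
python3 -m handwheel '0 0 0 0 0 0 0.7;0 0 0 0 0 0 0.85;0 0 0 0 0 0 0.85;0 0 0 -0.01 0 0 0.85;0 0 0 -0.03 0 0 0.85'
python3 -m handwheel '0 0 0 -0.05 0 0 0.85;0 0 0 -0.03 0 0 0.85;0 0 0 0 0.045 0.02 0.85;0 0 0 0 0.045 0.02 0.85;0 0 0 0 0.045 0.02 0.85'
python3 -m handwheel '0 0 0 0 0.045 0.02 0.85;0 0 0 0 0.045 0.02 0.85;0 0 0 0 0 0 0.85;0 0 0 0 0 0 0.85;0 0 0 0 0 0 0.85'
cat >> h.py <<'E'
def box(cam,x,y,a,b,r=.048):
    s=env.get_state();i=env.camera_info(cam);p,d=env.camera(cam);P=cloud(i,d)
    m=(P[...,2]>a)&(P[...,2]<b)&(d>0)&(np.hypot(P[...,0]-x,P[...,1]-y)<r)
    R=rect(P,m);print(cam,np.round(R[0][0],1),np.round(R[0][1],1),round(R[0][2],2),'z',round(float(R[1]),4),m.sum());return R,p
E
python3 -c "
from h import *
R,p=box('top',.481,-.0765,.055,.08)
cv2.imwrite('pics/t6.png',cv2.resize(p[190:310,120:380],None,fx=3,fy=3)[:,:,::-1])
box('scene',.483,-.0765,.055,.08)
R,p=box('wrist',.6077,.1804,.02,.045)
cv2.imwrite('pics/w6.png',p[:,:,::-1])
go(.6077,.1804,-.013,6.2)"
```

```text
t: 12.52
position: [0.482, -0.0759, 0.0647]
tcp_rot: [0.705, -0.03, 0.708, 0.031]
force: [0.6, 0.8, -0.2]
width: 0.0726
t: 13.15
position: [0.5326, 0.0645, 0.1469]
tcp_rot: [0.707, -0.031, 0.706, 0.03]
force: [0.5, -0.1, -0.4]
width: 0.0728
t: 13.78
position: [0.5636, 0.1553, 0.1461]
tcp_rot: [0.707, -0.03, 0.706, 0.03]
force: [-0.2, 0.2, -1.0]
width: 0.0727
top [481.6 -76.1] [52.2 71.9] 4.99 z 0.0692 587
scene [482.5 -76.4] [56.  73.2] 4.12 z 0.0675 443
wrist [607.9 180.4] [52.2 72.4] 6.14 z 0.0304 4143
t 13.93 pos [0.5636 0.1554 0.146 ] w 0.0725 F [-0.1 -0.2  0.5] yaw 4.89
turn [-0.0228  0.0002  0.0001] shift after turn(tool) [0.159  0.0201 0.0465]
```

View pics/t6.png

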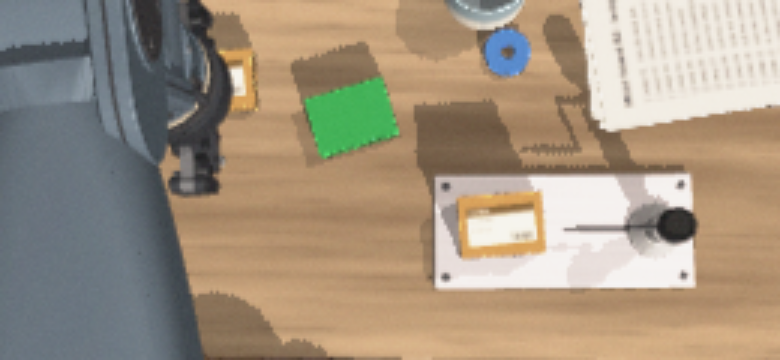

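View pics/w6.png

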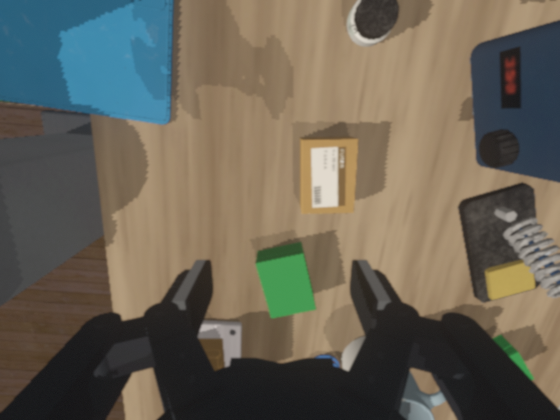

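The first box is placed within 0.5 mm of the base, on the top camera (481.6,-76.1 against 481.4,-76.5; z is right). Box A is at (328,175) in the wrist view, tan with a label. Going for it.

```bash
python3 -m handwheel '-0.022 0 0 0 0.010 0.022 0.85;0 0 0 0.03 0.010 0.0237 0.85;0 0 0 0.04 0 0 0.85;0 0 0 0 0 0 0.85;0 0 0 0 0 0 0.85'
python3 -c "
from h import *
R,p=box('wrist',.6077,.1804,.02,.045)
go(.607,.1802,-.013,6.15)"
```

```text
t: 14.55
position: [0.6076, 0.1804, 0.0771]
tcp_rot: [0.706, -0.038, 0.706, 0.038]
force: [-0.4, 0.6, 1.2]
width: 0.0724
wrist [607.8 180.4] [52.1 72.9] 6.29 z 0.0304 6320
t 14.6 pos [0.6084 0.1807 0.0781] w 0.0728 F [-0.4 -0.9 -0.3] yaw 6.21
turn [ 0.0011  0.0034 -0.0002] shift after turn(tool) [ 0.0911 -0.0003 -0.0015]
```

```bash
python3 -m handwheel '0 0 0 0.035 0 0 0.85;0 0 0 0.03 0 0 0.85;0 0 0 0.016 0 0 0.85;0 0 0 0.008 0 0 0.85;0 0 0 0.002 0 0 0.85' 
python3 -m handwheel '0 0 0 0 0 0 0.85;0 0 0 0 0 0 0.5;0 0 0 0 0 0 0.5;0 0 0 0 0 0 0.5;0 0 0 0 0 0 0.5' 30
python3 -c "
from h import *
go(.607,.1802,-.013,6.15)"
```

```text
t: 15.22
position: [0.608, 0.1809, -0.0144]
tcp_rot: [0.707, -0.038, 0.706, 0.039]
force: [-0.2, -0.0, 0.3]
width: 0.0727
t: 15.85
position: [0.6082, 0.181, -0.0141]
tcp_rot: [0.707, -0.038, 0.705, 0.039]
force: [0.1, -0.7, 5.0]
width: 0.0522
t 15.85 pos [ 0.6082  0.181  -0.0141] w 0.0522 F [ 0.1 -0.7  5. ] yaw 6.25
turn [ 0.0017  0.0022 -0.0002] shift after turn(tool) [-0.0011 -0.0007 -0.0013]
```

```bash
python3 -m handwheel '0 0 0 -0.01 0 0 0.5;0 0 0 -0.03 0 0 0.5;0 0 0 -0.045 0 0 0.5;0 0 0 -0.05 0 0 0.5;0 0 0 0 0 0 0.5'
python3 -c "
from h import *
go(.484,-.0757,.12,5.0)"
```

```text
t: 16.48
position: [0.6105, 0.1814, 0.1259]
tcp_rot: [0.71, -0.038, 0.702, 0.039]
force: [0.0, 0.7, -1.3]
width: 0.0517
t 16.48 pos [0.6105 0.1814 0.1259] w 0.0517 F [ 0.   0.7 -1.3] yaw 6.25
turn [ 0.0218  0.0101 -0.0008] shift after turn(tool) [ 0.0059 -0.2451 -0.1484]
```

```bash
python3 -m handwheel '0.021 0 0 0 -0.041 -0.0243 0.5;0 0 0 0 -0.041 -0.0243 0.5;0 0 0 0 -0.041 -0.0243 0.5;0 0 0 0 -0.041 -0.0243 0.5;0 0 0 0 -0.041 -0.0243 0.5'
python3 -m handwheel '0 0 0 0 -0.0395 -0.024 0.5;0 0 0 0 0 0 0.5;0 0 0 0 0 0 0.5;0 0 0 0 0 0 0.5'
python3 -c "
from h import *
go(.484,-.0757,.0555,5.0)"
```

```text
t: 17.1
position: [0.5031, -0.0355, 0.118]
tcp_rot: [0.705, -0.031, 0.707, 0.031]
force: [0.8, -0.1, -2.3]
width: 0.0523
t: 17.6
position: [0.4847, -0.0749, 0.1192]
tcp_rot: [0.706, -0.031, 0.707, 0.032]
force: [0.1, -0.3, -0.4]
width: 0.0518
t 17.6 pos [ 0.4847 -0.0749  0.1192] w 0.0518 F [ 0.1 -0.3 -0.4] yaw 5.13
turn [ 0.0022 -0.0008 -0.0007] shift after turn(tool) [ 0.0637 -0.0007 -0.0008]
```

```bash
python3 -m handwheel '0.002 0 0 0.025 -0.0007 -0.0007 0.5;0 0 0 0.018 0 0 0.5;0 0 0 0.012 0 0 0.5;0 0 0 0.004 0 0 0.5;0 0 0 0 0 0 0.5'
python3 -m handwheel '0 0 0 0 0 0 0.5;0 0 0 0 0 0 0.5'
python3 -c "
from h import *
go(.484,-.0757,.0535,5.0)"
```

```text
t: 18.23
position: [0.4841, -0.0766, 0.0607]
tcp_rot: [0.706, -0.03, 0.706, 0.03]
force: [-1.1, 0.0, 0.6]
width: 0.0521
t: 18.48
position: [0.4847, -0.077, 0.0615]
tcp_rot: [0.707, -0.031, 0.706, 0.03]
force: [1.1, -0.7, -1.2]
width: 0.0519
t 18.48 pos [ 0.4847 -0.077   0.0615] w 0.0519 F [ 1.1 -0.7 -1.2] yaw 4.92
turn [-0.0014  0.0014  0.0006] shift after turn(tool) [ 0.008   0.0013 -0.0006]
```

```bash
python3 -m handwheel '0 0 0 0.003 0.0011 -0.0005 0.5;0 0 0 0.003 0 0 0.5;0 0 0 0.001 0 0 0.5;0 0 0 0 0 0 0.5;0 0 0 0 0 0 0.5'
python3 -c "
from h import *
go(.484,-.0757,.0535,5.0)
p,d=env.camera('scene');cv2.imwrite('pics/s7.png',cv2.resize(p[200:320,200:330],None,fx=5,fy=5)[:,:,::-1])"
```

```text
t: 19.1
position: [0.4838, -0.0757, 0.0547]
tcp_rot: [0.707, -0.03, 0.706, 0.03]
force: [-1.1, 0.4, 5.8]
width: 0.052
t 19.1 pos [ 0.4838 -0.0757  0.0547] w 0.052 F [-1.1  0.4  5.8] yaw 4.93
turn [-0.0013  0.0009  0.0002] shift after turn(tool) [ 0.0012 -0.      0.0002]
```

View pics/s7.png

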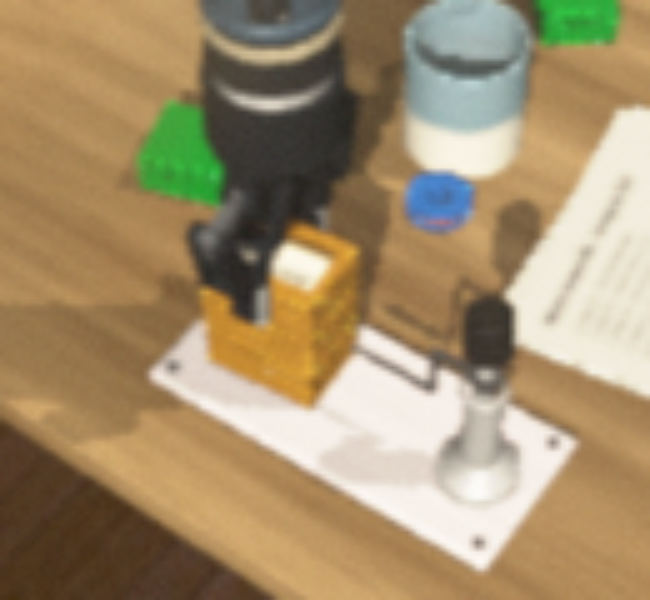

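```bash
python3 -m handwheel '0 0 0 0 0 0 0.7;0 0 0 0 0 0 0.85;0 0 0 0 0 0 0.85;0 0 0 -0.01 0 0 0.85;0 0 0 -0.03 0 0 0.85'
python3 -m handwheel '0 0 0 -0.04 0 0 0.85;0 0 0 -0.04 0 0 0.85;0 0 0 0 -0.045 0 0.85;0 0 0 0 -0.045 0 0.85;0 0 0 0 0 0 0.85'
python3 -m handwheel '0 0 0 0 0 0 0.85;0 0 0 0 0 0 0.85'
python3 -c "
from h import *
go(.4817,-.214,.105,5)
R,p=box('top',.481,-.0765,.085,.112)
cv2.imwrite('pics/t8.png',cv2.resize(p[190:310,120:380],None,fx=3,fy=3)[:,:,::-1])
R,p=box('scene',.483,-.0765,.085,.112)
cv2.imwrite('pics/s8.png',cv2.resize(p[200:320,200:330],None,fx=5,fy=5)[:,:,::-1])
p,d=env.camera('wrist');cv2.imwrite('pics/w8.png',p[:,:,::-1])"
```

```text
t: 19.77
position: [0.4818, -0.0752, 0.0926]
tcp_rot: [0.705, -0.03, 0.708, 0.031]
force: [-0.4, -1.1, 0.5]
width: 0.0724
t: 20.4
position: [0.4915, -0.168, 0.1743]
tcp_rot: [0.707, -0.029, 0.706, 0.029]
force: [-0.1, 0.4, -0.3]
width: 0.0721
t: 20.65
position: [0.4911, -0.1643, 0.1739]
tcp_rot: [0.706, -0.031, 0.706, 0.031]
force: [-0.8, -0.8, 0.4]
width: 0.0725
t 20.65 pos [ 0.4911 -0.1643  0.1739] w 0.0725 F [-0.8 -0.8  0.4] yaw 5.0
turn [-0.      0.     -0.0004] shift after turn(tool) [ 0.0689 -0.0487 -0.0137]
top [481.6 -76.1] [51.9 72.1] 4.97 z 0.0996 619
scene [482.3 -75.9] [54.7 74.1] 4.76 z 0.0981 458
```

View pics/s8.png

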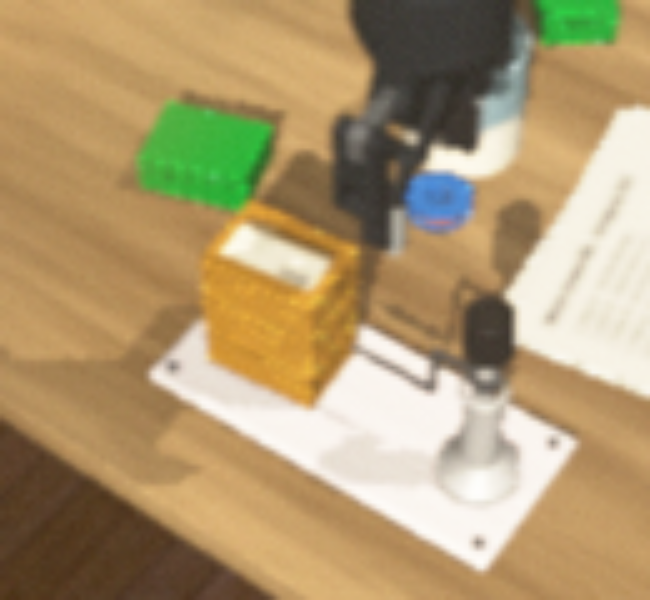

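View pics/w8.png

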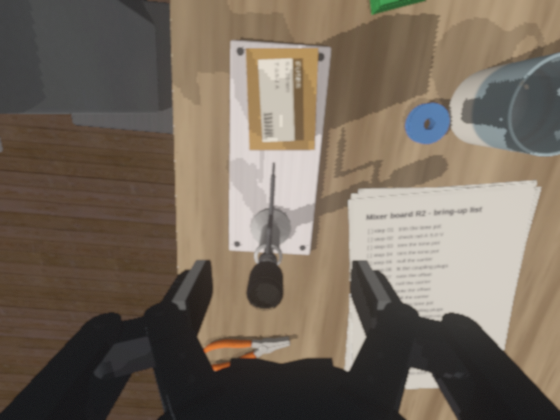

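View pics/t8.png

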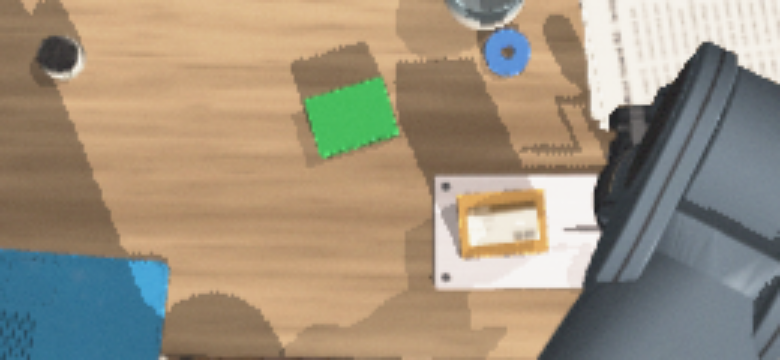

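The pile of three is flush (top box at 481.6,-76.1 and 4.97°, z about 99 mm, label up). The knob shows at (265,285) in the wrist view. Measuring it.

```bash
python3 -c "
from h import *
R,p=box('wrist',.4815,-.214,.142,.152,.03)
x,y=R[0][0]
go(x/1e3-.0007,y/1e3,.103,5)"
```

```text
wrist [ 484.  -213.8] [27.1 28.6] 4.79 z 0.143 916
t 20.85 pos [ 0.4912 -0.1646  0.1738] w 0.0724 F [-0.1  0.  -0.1] yaw 5.0
turn [-0.      0.     -0.0001] shift after turn(tool) [ 0.0708 -0.0484 -0.0121]
```

```bash
python3 -m handwheel '0 0 0 0 -0.028 -0.007 0.85;0 0 0 0 -0.0204 -0.005 0.85;0 0 0 0.01 0 0 0.85;0 0 0 0 0 0 0.85;0 0 0 0 0 0 0.85' 60
python3 -c "
from h import *
R,p=box('wrist',.4815,-.214,.142,.152,.03)
x,y=R[0][0]
go(.4833,-.2138,.103,5)
cv2.imwrite('pics/w9.png',p[:,:,::-1])"
```

```text
t: 21.48
position: [0.4833, -0.2139, 0.1634]
tcp_rot: [0.706, -0.03, 0.707, 0.031]
force: [0.3, -0.5, -0.1]
width: 0.0727
wrist [ 483.7 -213.5] [28.  27.4] 54.37 z 0.1431 1190
t 21.52 pos [ 0.4834 -0.214   0.1637] w 0.0727 F [ 0.2 -0.   0.4] yaw 4.97
turn [-0.0005 -0.0001 -0.0003] shift after turn(tool) [ 0.0607  0.0002 -0.0001]
```

View pics/w9.png

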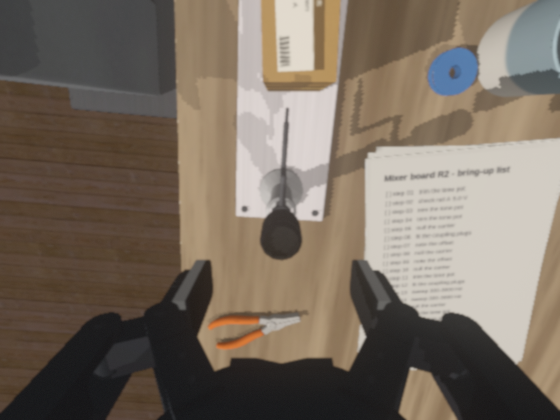

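The knob at (281,232) is centred between the jaws. Descending about 60 mm and then closing.

```bash
python3 -m handwheel '0 0 0 0.018 0 0 0.85;0 0 0 0.018 0 0 0.85;0 0 0 0.014 0 0 0.85;0 0 0 0.0105 0 0 0.85;0 0 0 0 0 0 0.85' 60
python3 -m handwheel '0 0 0 0 0 0 0.85'
python3 -c "
from h import *
go(.4833,-.2138,.103,5)"
python3 -m handwheel '0 0 0 0 0 0 0.5;0 0 0 0 0 0 0.25;0 0 0 0 0 0 0.2;0 0 0 0 0 0 0.2;0 0 0 0 0 0 0.2'
python3 -m handwheel '0 0 0 0 0 0 0.2;0 0 0 0 0 0 0.2'
python3 -c "
from h import *
go(.4833,-.2138,.103,5)
p,d=env.camera('scene');cv2.imwrite('pics/s10.png',cv2.resize(p[200:320,220:340],None,fx=5,fy=5)[:,:,::-1])"
```

```text
t: 22.15
position: [0.4825, -0.2141, 0.1017]
tcp_rot: [0.706, -0.03, 0.707, 0.031]
force: [-0.1, -0.5, 1.0]
width: 0.0727
t: 22.28
position: [0.4837, -0.2148, 0.1037]
tcp_rot: [0.707, -0.031, 0.706, 0.03]
force: [-0.6, 0.3, 0.7]
width: 0.0727
t 22.27 pos [ 0.4837 -0.2148  0.1037] w 0.0727 F [-0.6  0.3  0.7] yaw 4.92
turn [-0.0013  0.0007  0.0005] shift after turn(tool) [ 0.0007  0.001  -0.0003]
t: 22.9
position: [0.4831, -0.2149, 0.1041]
tcp_rot: [0.706, -0.031, 0.707, 0.03]
force: [-3.6, -0.3, 5.7]
width: 0.0264
t: 23.15
position: [0.4831, -0.2149, 0.1041]
tcp_rot: [0.706, -0.031, 0.707, 0.03]
force: [-2.9, 0.2, 6.9]
width: 0.026
t 23.15 pos [ 0.4831 -0.2149  0.1041] w 0.026 F [-2.9  0.2  6.9] yaw 4.92
turn [-0.0014 -0.0004  0.0009] shift after turn(tool) [0.0011 0.001  0.0003]
```

View pics/s10.png

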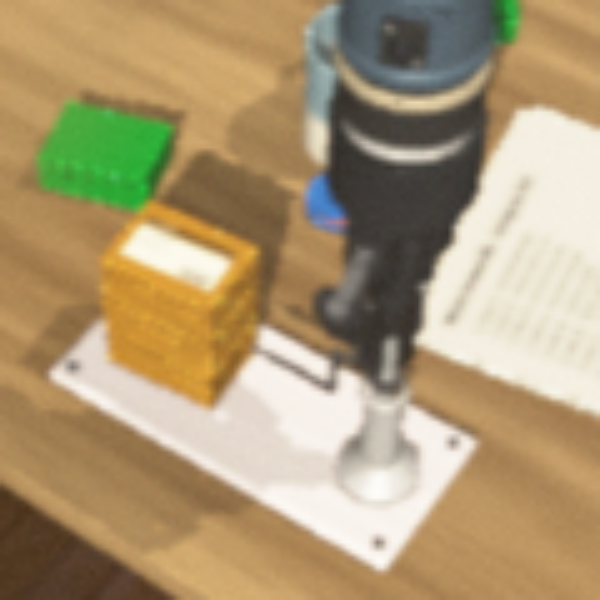

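The jaws are on the knob (width 26 mm). I'll pull up in small steps and watch force against travel.

```bash
python3 -m handwheel '0 0 0 -0.004 0 0 0.2;0 0 0 -0.006 0 0 0.2;0 0 0 -0.006 0 0 0.2;0 0 0 -0.004 0 0 0.2;0 0 0 0 0 0 0.2' 80
python3 -m handwheel '0 0 0 0 0 0 0.2;0 0 0 0 0 0 0.2'
python3 -c "
from h import *
go(.4833,-.2138,.144,5)
p,d=env.camera('scene');cv2.imwrite('pics/s11.png',cv2.resize(p[200:320,220:340],None,fx=5,fy=5)[:,:,::-1])"
```

```text
t: 23.82
position: [0.483, -0.2148, 0.1231]
tcp_rot: [0.706, -0.03, 0.707, 0.03]
force: [-0.5, -3.9, -5.7]
width: 0.0256
t: 24.08
position: [0.483, -0.2148, 0.1228]
tcp_rot: [0.706, -0.03, 0.707, 0.03]
force: [-1.4, -3.9, -7.4]
width: 0.0257
t 24.07 pos [ 0.483  -0.2148  0.1228] w 0.0257 F [-1.4 -3.9 -7.4] yaw 4.92
turn [-0.0015 -0.001   0.0002] shift after turn(tool) [-0.0212  0.0009  0.0004]
```

View pics/s11.png

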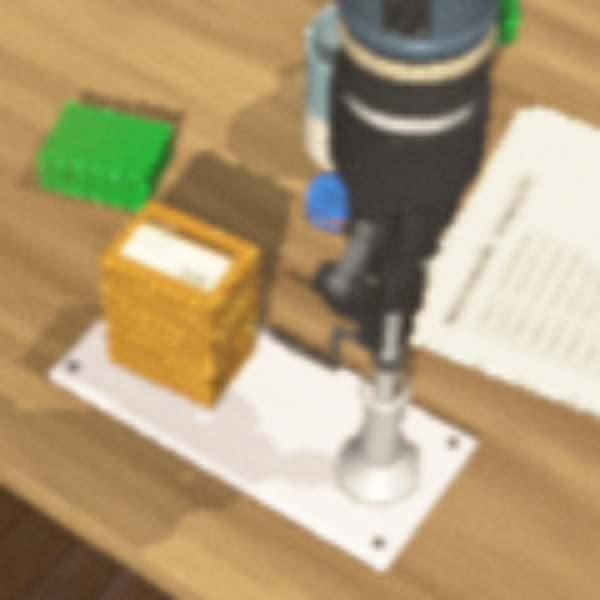

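The rod is following: 18.7 mm of travel at 7.4 N fits the spring, and the pointer has risen. Continuing to the mark.

```bash
python3 -m handwheel '0 0 0 -0.005 0 0 0.2;0 0 0 -0.006 0 0 0.2;0 0 0 -0.005 0 0 0.2;0 0 0 -0.003 0 0 0.2;0 0 0 -0.002 0 0 0.2'
python3 -m handwheel '0 0 0 0 0 0 0.2;0 0 0 0 0 0 0.2;0 0 0 0 0 0 0.2'
python3 -c "
from h import *
go(.4833,-.2138,.144,5)
i=env.camera_info('scene')
p,d=env.camera('scene');cv2.imwrite('pics/s12.png',cv2.resize(p[220:300,230:330],None,fx=8,fy=7,interpolation=cv2.INTER_CUBIC)[:,:,::-1])
p,d=env.camera('wrist');cv2.imwrite('pics/w12.png',p[:,:,::-1])
i=env.camera_info('wrist')
for t in ['pointer_tip']:
  for c in ['scene','wrist']:
    i=env.camera_info(c)
    for r in env.find_in(t,c)[:3]: print(c,t,round(r['confidence'],2),((np.array(r['point'])-i['t'])@i['R']).round(4))
"
```

```text
t: 24.75
position: [0.483, -0.2147, 0.144]
tcp_rot: [0.706, -0.03, 0.707, 0.03]
force: [-1.1, -6.1, -11.2]
width: 0.0257
t: 25.12
position: [0.483, -0.2147, 0.144]
tcp_rot: [0.706, -0.03, 0.707, 0.03]
force: [-0.4, -5.2, -8.8]
width: 0.0258
t 25.12 pos [ 0.483  -0.2147  0.144 ] w 0.0258 F [-0.4 -5.2 -8.8] yaw 4.92
turn [-0.0015 -0.0011  0.0001] shift after turn(tool) [-0.      0.0009  0.0004]
scene pointer_tip 0.73 [ 0.4816 -0.2171  0.1278]
wrist pointer_tip 0.69 [ 0.4848 -0.2084  0.1767]
```

View pics/s12.png

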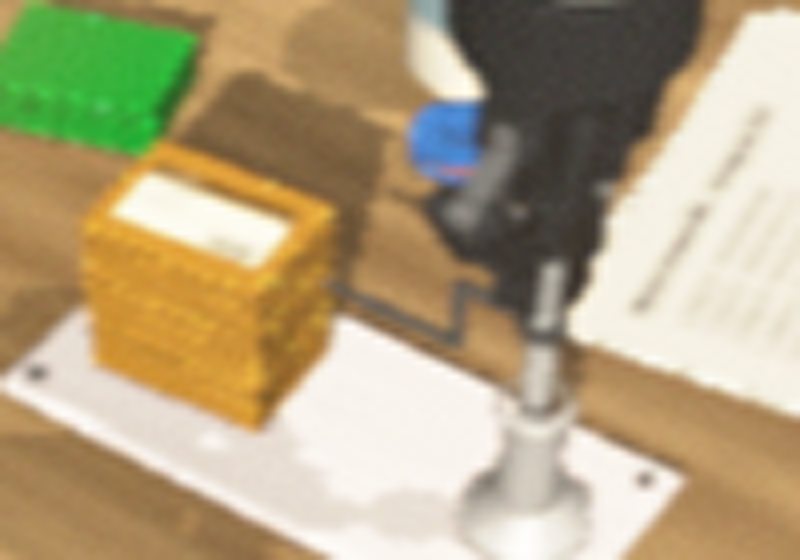

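View pics/w12.png

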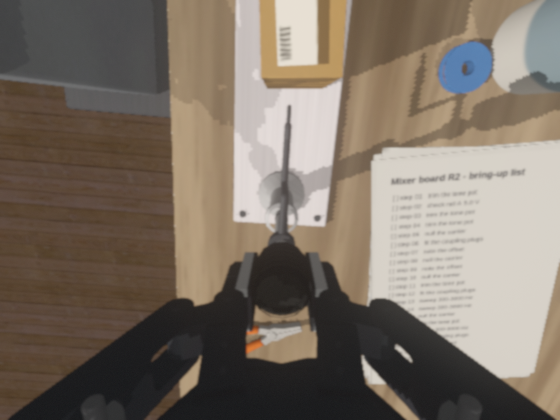

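```bash
python3 -c "
from h import *
i=env.camera_info('wrist');p,d=env.camera('wrist');P=cloud(i,d)
m=np.zeros(d.shape,bool);m[100:185,275:300]=1;m&=(P[...,2]>.03)&(P[...,2]<.13)
print('wrist ptr',m.sum(),np.percentile(P[m][:,2],[5,25,50,75,95]).round(4),P[m][:,1].max())
i=env.camera_info('scene');p,d=env.camera('scene');P=cloud(i,d)
m=np.zeros(d.shape,bool);m[255:272,272:290]=1;m&=(P[...,2]>.03)&(P[...,1]<-.12)
print('scene ptr',m.sum(),np.percentile(P[m][:,2],[5,25,50,75,95]).round(4))
for v in range(250,300,2): print(v,P[v,296:300].round(3)[:, 2],p[v,298])
box('top',.481,-.0765,.085,.112);s=env.get_state();print(s['position'],s['force'],abs(s['qd']).max())"
```

```text
wrist ptr 523 [0.0981 0.0989 0.0997 0.1003 0.1011] -0.1290574620302208
scene ptr 67 [0.0965 0.0987 0.1061 0.1338 0.2285]
250 [0.182 0.219 0.222 0.224] [70 66 60]
252 [0.21  0.213 0.217 0.216] [65 60 56]
254 [0.21  0.211 0.21  0.207] [69 64 59]
256 [0.218 0.204 0.206 0.202] [69 62 59]
258 [0.21  0.187 0.188 0.19 ] [160 156 147]
260 [0.185 0.179 0.183 0.179] [170 167 153]
262 [0.179 0.171 0.172 0.169] [172 168 157]
264 [0.167 0.165 0.166 0.141] [180 178 165]
266 [0.139 0.136 0.137 0.134] [172 167 155]
268 [0.132 0.133 0.133 0.13 ] [104  97  91]
270 [ 0.116  0.119  0.115 -0.001] [194 185 172]
272 [ 0.114  0.111  0.109 -0.   ] [200 193 177]
274 [ 0.1    0.103  0.103 -0.   ] [189 181 167]
276 [0.094 0.096 0.088 0.   ] [175 165 151]
278 [0.085 0.082 0.    0.003] [133 121 106]
280 [0.077 0.083 0.084 0.083] [207 199 184]
282 [0.082 0.077 0.078 0.072] [216 209 194]
284 [0.066 0.066 0.068 0.063] [202 194 179]
286 [0.06  0.055 0.055 0.051] [199 190 180]
288 [0.051 0.045 0.048 0.044] [195 189 174]
290 [0.037 0.039 0.035 0.028] [191 184 171]
292 [0.032 0.032 0.027 0.022] [199 192 179]
294 [0.02  0.024 0.021 0.024] [241 238 230]
296 [0.02  0.021 0.023 0.02 ] [244 241 233]
298 [0.018 0.014 0.014 0.015] [245 242 235]
top [481.5 -76.1] [51.7 72. ] 5.12 z 0.0997 617
[ 0.48301442 -0.21472604  0.14396489] [-0.90090596 -4.72460182 -9.41850148] 0.0013897504228111894
```

The pointer wire's top is at about 99.7 mm, so its axis is near 97–98 mm. The dark ring is level with the mouth (scene row 278, z about 85 mm). The pile is unchanged. I'll hold for half a second and hand in.

```bash
python3 -m handwheel '0 0 0 0 0 0 0.2;0 0 0 0 0 0 0.2;0 0 0 0 0 0 0.2;0 0 0 0 0 0 0.2'
python3 -c "
from h import *
go(.4833,-.2138,.144,5)
print(env.finish_job())"
```

```text
t: 25.98
position: [0.483, -0.2147, 0.1439]
tcp_rot: [0.706, -0.03, 0.707, 0.03]
force: [-1.2, -4.9, -10.7]
width: 0.0258
t 25.98 pos [ 0.483  -0.2147  0.1439] w 0.0258 F [ -1.2  -4.9 -10.7] yaw 4.92
turn [-0.0015 -0.0011  0.0001] shift after turn(tool) [-0.0001  0.0009  0.0004]
the job is handed in; nothing more can be done
None
```

I stacked both loose tan boxes on the base box and released them. I then pulled the gauge knob up about 40 mm and handed the job in at about 26 s with it still gripped. No verdict is reported on hand-in.

**Last checks**
- **Pile:** on the top camera the top box is centred at (481.5, -76.1) mm and turned 5.1°. The base box measured (481.4, -76.5) mm and 4.9° at the start. The pile's top is at about 99 mm and the label is up.
- **Rod:** the tool rose 39.8 mm. The black ring is level with the tube's mouth at about 85 mm. The pointer wire's upper surface is at about 99.7 mm, so its axis is near 97–98 mm. The pull is about 9–11 N, the jaws are 26 mm apart on the knob, and the arm is steady.

**What failed or disagreed**
- **First grasp missed:** the fingertips stand about 22 mm further back than the stated tool frame. My first grasp closed on top of the loose box at (218,283) and shifted it 2–3 mm. I measured the fingertips from depth, corrected for it and repeated the grasp.
- **Camera offset:** the top and wrist cameras disagree by about 3 mm in x, so I placed the boxes by relative positions.
- **Pointer finder:** the trained finder put the pointer tip near the knob, so I ignored it and used depth.
- **Nippers, reel and jar:** I did not re-measure these at the end. None of my moves went near them.

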